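# Set an instrument cover on its stay

### The arm

A 6-joint arm with a two-finger parallel gripper is mounted at the origin on the work surface. World frame = base frame: x ahead of the robot, y to its left, z up, the work surface at z = 0. Lengths are in m, angles in rad, forces in N, time in s.
With the tool pointing down it reaches from about 0.3 to 0.775 m from the base axis. Payload 14.6 kg.
Tool frame: the origin (TCP) lies on the centre line of the jaws, within the pads' length; the fingertips stand r.finger_overhang ahead of it and the grasp point (between the pads) lies 5 mm behind it (r.finger_overhang is the distance from the TCP to the fingertips, in m); z points along the fingers, y is the direction in which the jaws open and shut (so a half turn about z gives the same grasp; the last joint's range is limited). The gripper opens to 94 mm and grips with 3 to 60 N. Pads are 16 mm wide; open, the fingers measure 119 mm over their backs; the gripper's body (75 mm by 177 mm) begins 78 mm behind the grasp point.
Start: joints at [1.103, 0.3, 1.521, -0, 1.321, -0.067], TCP at [0.215, 0.506, 0.219] pointing down, gripper open.
Joint ranges: [-3.03, 3.03], [-0.79, 2.21], [0.23, 2.52], [-1.04, 4.18], [0, 3.07], [-2.55, 2.55]. Speed limits (rad/s): [2.22, 2.22, 2.57, 3.14, 3.14, 3.14].

### API

Orientations are given as a unit quaternion [x, y, z, w].
In Python, from plant import r, fingers, imaging, finish_job, sensors gives the robot as it stands. Calls block until the motion is done:
- r.move_ptp(position, orientation): joint-space move of the TCP to a pose.
- r.line_to(position, rotation=None, v=0.15, f_stop=None): straight line of the TCP; rotation=None keeps the orientation; v is the mean speed in m/s. With f_stop (N) it stops when the force on the tool has changed by that much, and returns True; else False.
- r.set_joints(angles): joint-space move.
- fingers.gripper_to(opening, newtons=None): finger opening in m; newtons is the grip in N (None keeps the last); returns when the fingers have stopped.
- r.pause(seconds).
- r.inverse_kinematics(position, orientation): joint angles nearest the present ones, or None.
- imaging.get_image(name): name is "scene" or "top" or "wrist"; returns a dict with "frame" (480x640x3 uint8, red, green, blue), "fx", "fy", "cx", "cy" (pixels), "rvec" (rotation vector, rad) and "tvec" (3), from world to camera coordinates, as OpenCV has them; the wrist camera has in their place "mount" (4x4, takes a point from camera to tool coordinates, whose origin is the TCP and whose axes are the flange's). Camera axes: x right, y down, z forward; pixel columns grow to the right and rows downward; lengths in m; the calibration is good to about 2 mm. A picture is of the moment at which its call begins: read the wrist's pose just before it. There is no depth.
A pose or a line that the arm cannot do raises r.MotionError and nothing moves.
- finish_job(): hands the job in, once; it reports no verdict.
Trained networks look in a picture, given as the dict that the camera call returned (one of the last four; its "shot" number tells which), for a name from the list of things; names that differ only in an ending like _2 or _b are one class to them, and where a whole thing is asked for, a point or a joint stands for the part that bears it (a point fixed in the world has none). Each returns a list of dicts, best first, with "p" (0 to 1); they miss things now and then, are a little off and sometimes report something else, mostly with a low value. They report only what shows in the picture. A call takes as long as a camera call.
- imaging.find_in(name, picture): "position" ([column, row] in pixels, amid what is visible of it).
- imaging.cut_out(name, picture): "mask" (480x640 bool, what is visible of it) and "position" ([column, row] in pixels, amid what is visible of it).
Readings, each from a call of its own:
- sensors.get_clock(): time.
- sensors.get_qpos(): joint angles.
- sensors.get_qd(): joint speeds.
- sensors.get_joint_efforts(): joint torques, N m.
- sensors.get_tool_pos(): TCP position.
- sensors.get_orientation(): TCP orientation.
- sensors.get_ft_force(): force on the tool from outside, world axes, zero at the start.
- sensors.get_wrist_torque(): the same for the moment, N m.
- sensors.get_gripper_width(): finger opening in m.
Only numpy, scipy, OpenCV 4.12 (cv2) and the standard library are available. Lean on these libraries where they do the work, as an engineer would, in place of code of your own. Each camera call takes 0.05 s, during which the arm holds its last target. There are 200 camera calls.

### The job

The cover of the light grey instrument stands wide open with nothing holding it. Swing its red-tipped stay all the way up past upright to its stop while the cover is still standing, then bring the cover down so that it rests on the stay, propped half open for service. Leave the cover and stay of the blue instrument as they are.

Things in the scene. Friction and masses are not known exactly. Their poses are not given: they have to be found in the camera images.
- grey: Fixed light grey tray, green circuit board: 180 (x) x 160 (y) x 60 mm high, front wall 28 mm high. Origin: centre of its underside, on the table. Own -x is its front, z up. The cover's hinge line runs along y at x = 90, z = 60 mm; the stay pivots at x = -5, y = -55, z = 52 mm. The standing cover reaches 255 mm above the table. A blue twin with a yellow-tipped stay stands beside it, on either side.
- grey_cover (a joint): Grey cover's angle (rad): 0 shut, 1.57 upright, 1.85 its stop leaning back; starts at 1.52 to 1.75; resting on the raised stay about 1.01. Plate 180 mm long from the hinge, 160 wide, 6 thick, 0.3 kg. Friction holds it above about 1.35; lower, it sinks softly by itself. Can be pushed over from behind (from the hinge side, under 2 N near its free edge) or led down by its tab.
- grey_cover_tab (a point): Centre of the pull tab in the middle of the cover's free edge: a flat lip 50 mm wide, 6 mm thick, standing 15 mm proud of the edge; 187 mm from the hinge line. Its x axis points along the cover towards the hinge, z out of the outer face, y along the hinge.
- grey_stay (a joint): Grey tray's stay (rad): 0 folded flat, jutting past the tray's front; 1.57 straight up; 1.745 its stop, leaning 10 degrees towards the hinge, where its weight keeps it; short of upright it falls back. Steel bar 8 mm wide, 6 thick, ending in a freely spinning red roller 18 mm in diameter; 127 mm from pivot to very end, 55 g, turns freely in the tray's x-z plane.
- grey_stay_grip (a point): Centre of the red roller at the end of the grey tray's stay: 18 mm in diameter, 20 mm long along the pivot (y), flat ends, spins freely, so the stay swings while its flat ends are held; 118 mm from the pivot; folded, it hangs 33 mm in front of the tray's front face, 52 mm above the table. Turns with the bar: x along it towards the pivot, y along the pivot.
- blue_cover (a joint): Cover angle of the blue instrument (rad), the same build, standing open. To be left alone.
- blue_stay (a joint): Stay angle of the blue instrument (yellow roller), folded at 0. To be left alone.

How it is judged:
On the way:
1. the grey instrument's stay is swung up past upright (beyond 1.6 rad) while its cover still stands (above 1.2 rad) (value of joint grey_stay above 1.6 rad and value of joint grey_cover above 1.2 rad), for 0.2 s.
At the end, for the whole second after the job is handed in: The grey instrument's stay is up past upright (above 1.6 rad) and its cover lies at rest on the stay: cover angle between 0.92 and 1.12 rad (about 1.01), turning slower than 0.03 rad/s (value of joint grey_stay above 1.6 rad and value of joint grey_cover between 0.92 and 1.12 rad and velocity of joint grey_cover between -0.03 and 0.03 rad/s); the robot touches nothing.
It fails at once if the blue instrument's cover is moved (outside 1.4 to 1.84 rad) (value of joint blue_cover below 1.4 rad or value of joint blue_cover above 1.84 rad).
It fails at once if the blue instrument's stay is lifted (above 0.2 rad) (value of joint blue_stay above 0.2 rad).
It also fails if it takes over 54 s, if anything falls off the work surface, if the arm or the gripper's body presses on something with over 40 N, if the wrist force passes 120 N, or if a joint passes its speed limit or range.

## Working session

There is one attempt and no reset: what is moved stays moved. The work goes in short steps, each a Python script; the robot and the scene stay as the last script left them, time stands still between calls to the robot, and variables do not carry over. Pictures are saved under pics/ and viewed, about 8 in all and at most 12, crops included, and the job is handed in when it is done.

```bash
ls; mkdir -p pics
python3 - <<'E'
from plant import r, fingers, imaging, finish_job, sensors
import cv2,numpy as np
print(r.finger_overhang, sensors.get_tool_pos(), sensors.get_orientation(), sensors.get_clock())
ims=[]
for n in ["scene","top"]:
    p=imaging.get_image(n); f=p["frame"]
    print(n,p["fx"],p["cx"],p["cy"],p["rvec"],p["tvec"])
    for k in ["grey","grey_cover","grey_cover_tab","grey_stay","grey_stay_grip","blue_cover","blue_stay"]:
        print(k,[(np.round(d["position"]).tolist(),round(d["p"],2)) for d in imaging.find_in(k,p)[:3]])
    cv2.imwrite(f"pics/{n}0.png",f[...,::-1])
E
```

```text
pics
0.014 [0.21449752 0.50619145 0.21889155] [ 1.99065794e-01  9.79985964e-01 -5.47182908e-04 -1.41674140e-04] 0.0
scene 623.7077644699233 321.5846028518572 237.93621258393173 [ 1.75786467  2.11715599 -0.58601804] [ 0.14797536 -0.39912138  1.4679461 ]
grey [([481.0, 279.0], 0.8)]
grey_cover [([495.0, 288.0], 0.97)]
grey_cover_tab [([495.0, 290.0], 0.71)]
grey_stay [([447.0, 236.0], 0.83)]
grey_stay_grip [([445.0, 234.0], 0.62)]
blue_cover [([204.0, 244.0], 0.91)]
blue_stay [([205.0, 190.0], 0.73)]
top 490.339157848947 313.99527291467336 246.36825029025633 [ 2.08356243 -2.14243127  0.22329502] [-0.05337457  0.52181459  0.85749066]
grey [([142.0, 225.0], 0.62)]
grey_cover [([125.0, 183.0], 0.8)]
grey_cover_tab [([121.0, 184.0], 0.63)]
grey_stay [([183.0, 285.0], 0.87)]
grey_stay_grip [([186.0, 281.0], 0.72)]
blue_cover [([407.0, 171.0], 0.87)]
blue_stay [([441.0, 280.0], 0.89)]
```

View pics/scene0.png

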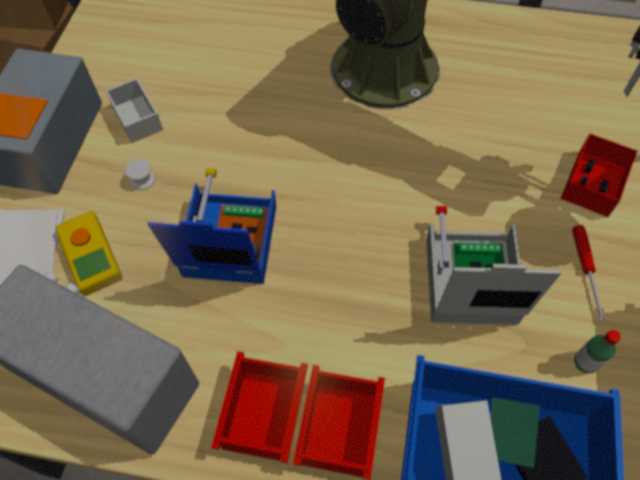

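View pics/top0.png

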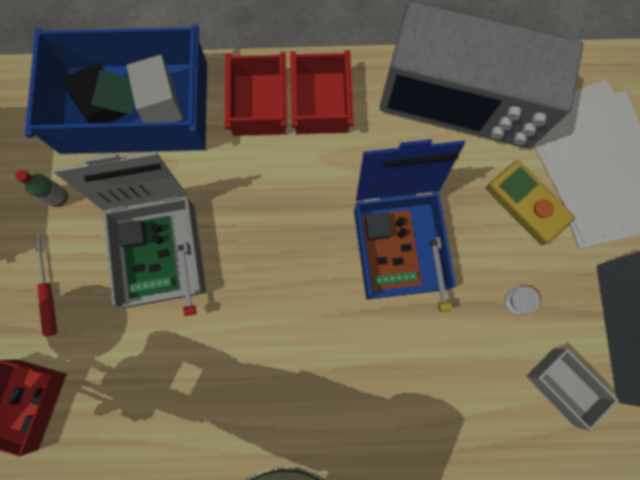

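The top view shows the grey instrument at about (150,240) with its red roller at (189,310); the blue one is at about (405,240). The fronts face the robot. I'll fit the grey pose and cover angle to the silhouettes and the red roller.

```bash
cat > fit.py <<'E'
import cv2,numpy as np
from scipy.optimize import minimize
from scipy.spatial.transform import Rotation as R
def box(x0,x1,y0,y1,z0,z1): return np.array([[x,y,z] for x in(x0,x1) for y in(y0,y1) for z in(z0,z1)])/1e3
TRAY=[box(-90,90,-80,80,0,28),box(-90,90,-80,-76,0,60),box(-90,90,76,80,0,60),box(86,90,-80,80,0,60)]
def cover(a):
    b=np.vstack([box(-180,0,-80,80,-3,3)]); t=box(-195,-180,-25,25,-3,3)
    Ry=R.from_euler('y',a).as_matrix(); o=np.array([.09,0,.06])
    return [b@Ry.T+o,t@Ry.T+o]
def stay(s): # roller centre
    return np.array([-.005-.118*np.cos(s),-.055,.052+.118*np.sin(s)])
def world(P,q): c,s=np.cos(q[2]),np.sin(q[2]); return P@np.array([[c,-s,0],[s,c,0],[0,0,1]]).T+[q[0],q[1],0]
def proj(P,p):
    K=np.array([[p["fx"],0,p["cx"]],[0,p["fy"],p["cy"]],[0,0,1]])
    return cv2.projectPoints(np.atleast_2d(P).astype(float),np.array(p["rvec"]),np.array(p["tvec"]),K,None)[0][:,0]
def render(q,p,parts=None):
    m=np.zeros((480,640),np.uint8)
    for b in parts or TRAY+cover(q[3]):
        h=cv2.convexHull(proj(world(b,q),p).astype(np.float32))
        cv2.fillConvexPoly(m,np.round(h*16).astype(np.int32),1,shift=4)
    return m>0
def red(p,near,rad=14):
    f=p["frame"].astype(int); m=(f[...,0]>110)&(f[...,1]<70)&(f[...,2]<70)
    yy,xx=np.nonzero(m); k=np.hypot(xx-near[0],yy-near[1])<rad
    return np.array([xx[k].mean(),yy[k].mean()]) if k.any() else None
E
python3 - <<'E'
from plant import imaging
from fit import *
V=[]
for n,near in(("scene",(441,210)),("top",(189,310))):
    p=imaging.get_image(n); ms=[imaging.cut_out(k,p) for k in("grey","grey_cover")]
    m=np.zeros((480,640),bool)
    for d in ms:
        if d: m|=d[0]["mask"]; print(n,d[0]["p"],d[0]["mask"].sum(),np.round(d[0]["position"]))
    V.append((p,m,red(p,near))); print(V[-1][2])
def cost(q,pr=False):
    c=0
    for p,m,rd in V:
        g=render(q,p); iou=(g&m).sum()/(g|m).sum()
        e=np.linalg.norm(proj(world(stay(0),q),p)[0]-rd)
        if pr: print("iou",iou,"roller err px",e)
        c+=1-iou+.02*min(e,20)
    return c
# start from ray of roller in top view at z=.052
p,m,rd=V[1]
def ray(p,px,z):
    Rm=cv2.Rodrigues(np.array(p["rvec"]))[0]; C=-Rm.T@np.array(p["tvec"]); d=Rm.T@np.array([(px[0]-p["cx"])/p["fx"],(px[1]-p["cy"])/p["fy"],1]); return C+d*(z-C[2])/d[2]
best=None
for yaw in(-.2,0,.2):
    g=ray(p,rd,.052); c,s=np.cos(yaw),np.sin(yaw); l=stay(0)
    q0=[g[0]-c*l[0]+s*l[1],g[1]-s*l[0]-c*l[1],yaw,1.6]
    o=minimize(cost,q0,method="Nelder-Mead",options=dict(initial_simplex=np.array([q0]+[np.array(q0)+d for d in np.diag([.01,.01,.1,.1])]),xatol=1e-4,fatol=1e-5,maxiter=400))
    print(o.x,o.fun)
    if best is None or o.fun<best.fun: best=o
cost(best.x,True); np.save("q.npy",best.x)
out=[]
for p,m,rd in V:
    im=p["frame"][...,::-1].copy()
    cs,_=cv2.findContours(m.astype(np.uint8),0,1); cv2.drawContours(im,cs,-1,(0,255,255),1)
    for parts,col in((TRAY,(255,0,255)),(cover(best.x[3]),(0,255,0))):
        cs,_=cv2.findContours(render(best.x,p,parts).astype(np.uint8),0,1); cv2.drawContours(im,cs,-1,col,1)
    c=proj(world(np.array([0,0,.08]),best.x),p)[0].astype(int); x=max(c[0]-100,0);y=max(c[1]-100,0)
    out.append(cv2.resize(im[y:y+200,x:x+200],(400,400),interpolation=0))
cv2.imwrite("pics/fit.png",np.hstack(out))
E
```

```text
scene 0.81 9965 [478. 278.]
scene 0.65 4585 [496. 288.]
[441.67741935 209.30645161]
top 0.81 14648 [143. 226.]
[188.55555556 310.51388889]
[0.52088234 0.23528812 0.14673211 1.64277664] 0.09579923678976981
[0.52102753 0.23517582 0.14547242 1.63934607] 0.09472077763385894
[0.52096121 0.23525024 0.1458075  1.6430864 ] 0.09582054554861352
iou 0.9535521803037726 roller err px 0.4042851108583466
iou 0.9681888492837447 roller err px 0.4188052502104685
```

View pics/fit.png

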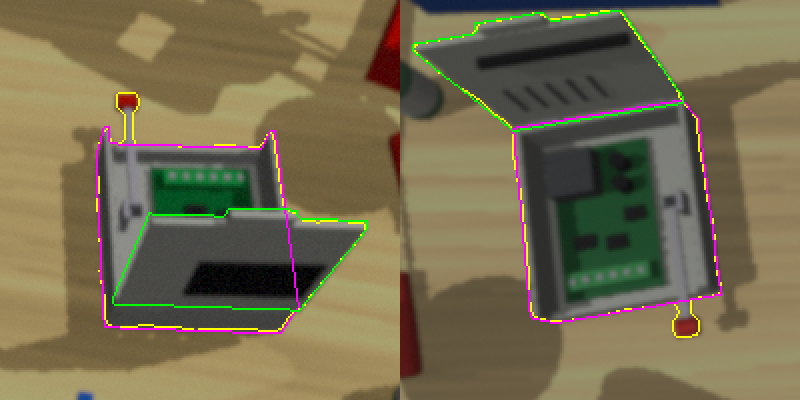

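The fit overlays both views very well: IoU is about 0.96 and the roller error is 0.4 px. Next I hover over the roller and check it with the wrist camera.

```bash
cat > act.py <<'E'
from plant import r, fingers, imaging, finish_job, sensors
from fit import *
q=np.load("q.npy")
def quat(zl,yl):  # tool z, y axes in instrument frame
    z=world(np.array(zl,float),[0,0,q[2]]); y=world(np.array(yl,float),[0,0,q[2]])
    return R.from_matrix(np.column_stack([np.cross(y,z),y,z])).as_quat()
DOWN=quat([0,0,-1],[0,1,0])
def roll_tcp(s,up=0): return world(stay(s)+[0,0,up-.005],q)
def tab_pose(a,d=.190):  # TCP at distance d from hinge along cover; jaws across the cover
    u=np.array([-np.cos(a),0,np.sin(a)]); 
    return world(np.array([.09,0,.06])+d*u,q), -u, np.array([-np.sin(a),0,-np.cos(a)])
def wrist_red(z):
    t=sensors.get_tool_pos(); Rt=R.from_quat(sensors.get_orientation()).as_matrix()
    p=imaging.get_image("wrist"); M=np.array(p["mount"]); f=p["frame"].astype(int)
    m=((f[...,0]>90)&(f[...,1]<70)&(f[...,2]<70)).astype(np.uint8)
    n,l,st,c=cv2.connectedComponentsWithStats(m)
    res=[]
    for i in range(1,n):
        if st[i,4]<60: continue
        d=Rt@M[:3,:3]@np.array([(c[i][0]-p["cx"])/p["fx"],(c[i][1]-p["cy"])/p["fy"],1]); C=t+Rt@M[:3,3]
        res.append((st[i].tolist(),(C+d*(z-C[2])/d[2]).round(4).tolist()))
    return p,res
E
python3 - <<'E'
from act import *
for s in np.linspace(0,1.745,8):
    j=r.inverse_kinematics(roll_tcp(s),DOWN); print("s",round(s,2),None if j is None else np.round(j,2))
for a in (1.7,1.64,1.3,1.0,.97):
    P,z,y=tab_pose(a)
    for sg in(1,-1):
      for d in(.19,.26):
        j=r.inverse_kinematics(tab_pose(a,d)[0],quat(z,sg*y)); print(a,sg,d,None if j is None else np.round(j,2))
fingers.gripper_to(.045)
r.move_ptp(roll_tcp(0,.10),DOWN)
p,res=wrist_red(.056); print(res,"expected",world(stay(0),q),sensors.get_clock())
cv2.imwrite("pics/w1.png",p["frame"][...,::-1])
E
```

```text
s 0.0 [ 0.3   0.3   1.98 -0.    0.86 -1.42]
s 0.25 [ 0.3   0.25  1.96 -0.    0.93 -1.42]
s 0.5 [ 0.29  0.23  1.91 -0.    1.   -1.42]
s 0.75 [ 0.29  0.23  1.85 -0.    1.07 -1.43]
s 1.0 [ 0.28  0.25  1.77 -0.    1.13 -1.44]
s 1.25 [ 0.27  0.29  1.69 -0.    1.17 -1.44]
s 1.5 [ 0.27  0.34  1.6  -0.    1.2  -1.45]
s 1.74 [ 0.26  0.4   1.52 -0.    1.22 -1.46]
1.7 1 0.19 None
1.7 1 0.26 None
1.7 -1 0.19 [0.32 0.68 0.91 0.02 1.68 0.17]
1.7 -1 0.26 [0.31 0.7  0.72 0.02 1.85 0.17]
1.64 1 0.19 None
1.64 1 0.26 None
1.64 -1 0.19 [0.32 0.61 1.01 0.01 1.59 0.18]
1.64 -1 0.26 [0.32 0.61 0.85 0.01 1.74 0.18]
1.3 1 0.19 None
1.3 1 0.26 None
1.3 -1 0.19 [ 0.37  0.27  1.52 -0.07  1.08  0.25]
1.3 -1 0.26 [ 0.38  0.19  1.46 -0.07  1.22  0.25]
1.0 1 0.19 None
1.0 1 0.26 None
1.0 -1 0.19 [ 0.44  0.07  1.89 -0.26  0.64  0.46]
1.0 -1 0.26 [ 0.46 -0.08  1.89 -0.24  0.79  0.44]
0.97 1 0.19 None
0.97 1 0.26 None
0.97 -1 0.19 [ 0.44  0.05  1.93 -0.3   0.6   0.5 ]
0.97 -1 0.26 [ 0.47 -0.1   1.93 -0.27  0.75  0.48]
[([306, 255, 27, 6, 81], [0.4155, 0.1615, 0.056]), ([625, 258, 15, 74, 613], [0.4164, 0.3995, 0.056])] expected [0.4072995  0.16292669 0.052     ] 3.525
```

View pics/w1.png

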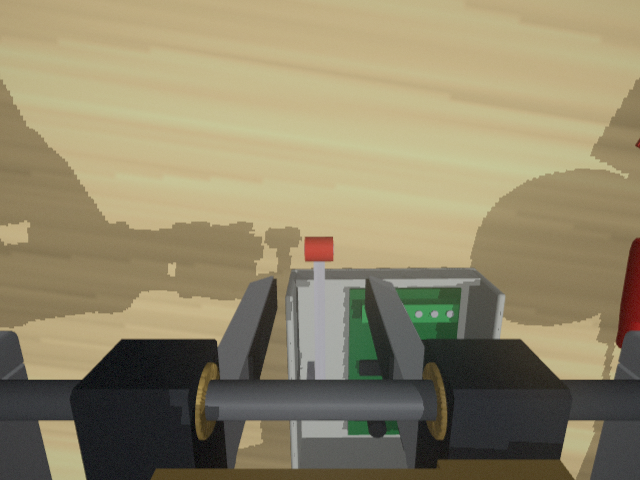

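The wrist view shows the roller at about (319,249), within 2 mm of the prediction and centred between the open fingers. I'll grasp it and look at the contact force.

Run:
```python
from act import *
off=world(np.array([0,-.001,0]),[0,0,q[2]])
print(r.line_to(roll_tcp(0,.0)+off,v=.12,f_stop=8))
print("F",sensors.get_ft_force())
fingers.gripper_to(.0,5)
print("w",sensors.get_gripper_width(),"F",sensors.get_ft_force(),sensors.get_clock())
p=imaging.get_image("wrist"); cv2.imwrite("pics/w2.png",cv2.resize(p["frame"][180:,150:490,::-1],None,fx=1.5,fy=1.5))
```

```text
False
F [ 0.50540226 -0.31360884 -0.22024426]
w 0.020066195167950572 F [0.40390429 0.63587755 0.73218759] 5.0167
```

View pics/w2.png

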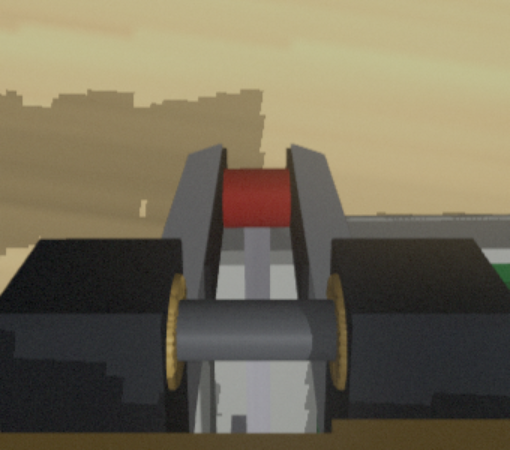

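The roller sits between the pads, 20.07 mm wide, with almost no side force. Now I swing it up along the arc.

Run:
```python
from act import *
off=world(np.array([0,-.001,0]),[0,0,q[2]])
fingers.gripper_to(.0,12)
for s in np.linspace(0,1.735,13)[1:]:
    st=r.line_to(roll_tcp(s)+off,v=.1,f_stop=20)
    print(round(s,2),st,sensors.get_ft_force().round(1),round(sensors.get_gripper_width(),4))
    if st: break
print(sensors.get_clock())
for n in["scene"]:
    p=imaging.get_image(n)
    c=proj(world(np.array([0,0,.1]),q),p)[0].astype(int); x=min(max(c[0]-120,0),400);y=max(c[1]-130,0)
    cv2.imwrite("pics/up.png",cv2.resize(p["frame"][y:y+240,x:x+240,::-1],(560,560)))
```

```text
0.14 False [ 1.9  1.3 -0.9] 0.02
0.29 False [ 0.6  1.8 -1.7] 0.0202
0.43 False [-0.7  2.8 -0.7] 0.02
0.58 False [-2.3  3.6  1.1] 0.0199
0.72 False [-3.9  4.4  1.8] 0.02
0.87 False [-5.2  3.4  4.9] 0.02
1.01 False [-6.6  4.3  6.9] 0.0201
1.16 False [-4.7  5.   6.7] 0.0196
1.3 False [-2.9  6.5  5.9] 0.0197
1.45 False [-1.7  6.   5.7] 0.0199
1.59 False [-1.8  7.3  6.2] 0.0198
1.74 False [-0.7  7.8  5.4] 0.0199
9.0833
```

View pics/up.png

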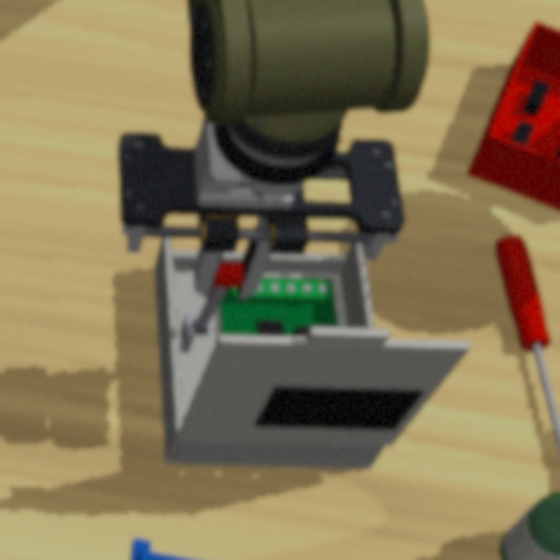

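The stay is up, still held, and the cover is standing. I'll release, retract, check both, and refit the cover angle before going on.

Run:
```python
from act import *
fingers.gripper_to(.05)
t=np.array(sensors.get_tool_pos()); r.line_to(t+[0,0,.12],v=.2)
r.move_ptp(world(np.array([-.06,0,.34]),q),DOWN)
from scipy.optimize import minimize_scalar
for n in("scene","top"):
    p=imaging.get_image(n)
    pr={s:proj(world(stay(s),q),p)[0].round(1).tolist() for s in(1.55,1.65,1.745)}
    print(n,pr,"red",red(p,pr[1.745],10))
    if n=="scene": S=p
d=imaging.cut_out("grey_cover",S)
if d:
    m=d[0]["mask"]; print(d[0]["p"],m.sum())
    for a in np.arange(1.52,1.8,.02):
        g=render(q,S,cover(a)); print(round(a,2),round((g&m).sum()/(g|m).sum(),3),end="; ")
print(sensors.get_clock())
c=proj(world(np.array([0,0,.1]),q),S)[0].astype(int); x=min(max(c[0]-120,0),400);y=max(c[1]-130,0)
cv2.imwrite("pics/up2.png",cv2.resize(S["frame"][y:y+240,x:x+240,::-1],(560,560)))
```

```text
scene {1.55: [456.1, 229.1], 1.65: [456.6, 235.2], 1.745: [456.9, 241.4]} red [457.85185185 240.63888889]
top {1.55: [161.8, 235.0], 1.65: [161.1, 228.1], 1.745: [160.6, 221.8]} red [159.44086022 220.52688172]
0.66 4790
1.52 0.7; 1.54 0.73; 1.56 0.764; 1.58 0.803; 1.6 0.846; 1.62 0.898; 1.64 0.945; 1.66 0.94; 1.68 0.889; 1.7 0.83; 1.72 0.772; 1.74 0.715; 1.76 0.66; 1.78 0.607; 1.8 0.551; 11.2083
```

View pics/up2.png

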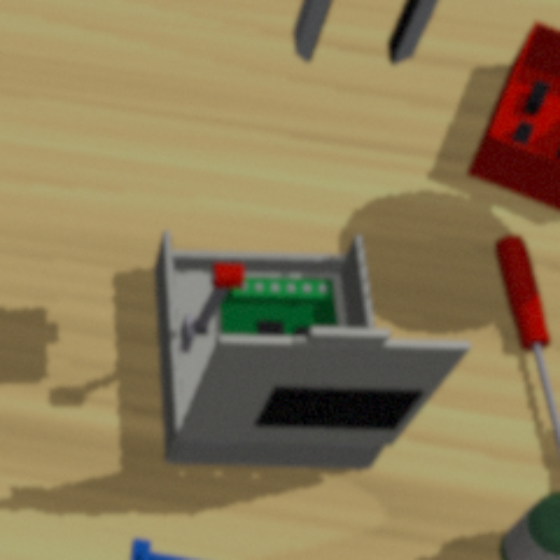

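The stay is at its stop (red pixels match 1.745) and the cover is at about 1.65. Now I straddle the tab loosely and lead the cover down between the fingers.

Run:
```python
from act import *
D=.192
def pose(a,d=D):
    P,z,y=tab_pose(a,d); return P,quat(z,-y)
a0=1.647
fingers.gripper_to(.026)
r.move_ptp(*pose(a0,.27))
print(r.line_to(pose(a0)[0],v=.1,f_stop=5),sensors.get_ft_force().round(1))
for a in np.linspace(a0,1.03,14)[1:]:
    P,Q=pose(a); st=r.line_to(P,Q,v=.05,f_stop=12)
    print(round(a,2),st,sensors.get_ft_force().round(1))
    if st: break
r.pause(1); print(sensors.get_ft_force().round(1),sensors.get_clock())
p=imaging.get_image("scene")
c=proj(world(np.array([0,0,.1]),q),p)[0].astype(int); x=min(max(c[0]-120,0),400);y=max(c[1]-130,0)
cv2.imwrite("pics/dn.png",cv2.resize(p["frame"][y:y+240,x:x+240,::-1],(560,560)))
```

```text
False [-0.5  0.2 -0.1]
1.6 False [-0.2  0.2  0.8]
1.55 False [-0.2  0.2 -0.1]
1.5 False [-0.1 -0.1  0. ]
1.46 False [ 0.6 -0.3  0.9]
1.41 False [ 0.5 -0.3 -0.1]
1.36 False [ 0.4 -0.   0.6]
1.31 False [0.4 0.5 1.3]
1.27 False [ 0.2  0.3 -0.3]
1.22 False [-0.4  0.4 -0.3]
1.17 False [-1.   0.1 -0.5]
1.12 False [ 0.1  0.5 -0.5]
1.08 False [-0.2 -0.2 -0.7]
1.03 False [-0.3  0.3  0.4]
[-0.1  0.3 -0.7] 19.4
```

View pics/dn.png

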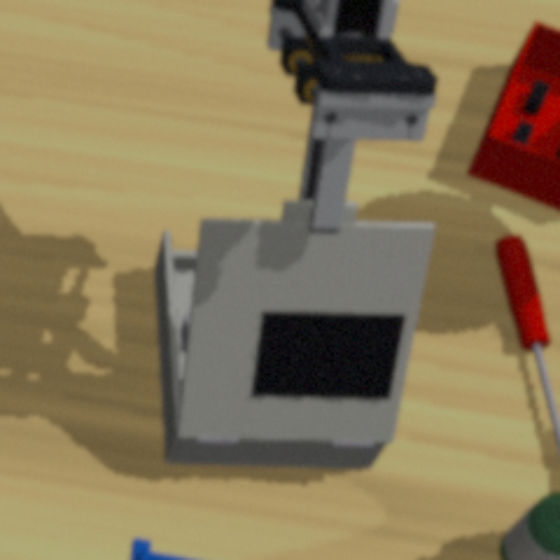

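The cover lies near 1.03 between the fingers with almost no force on them. I'll estimate its angle before withdrawing, then withdraw and check again.

```bash
cat >> act.py <<'E'
def ang(p):
    d=imaging.cut_out("grey_cover",p)
    if not d: return None
    m=d[0]["mask"]; A=np.arange(.1,1.5,.01); v=[(lambda g:(g&m).sum()/(g|m).sum())(render(q,p,cover(a))) for a in A]
    return round(A[np.argmax(v)],3),round(max(v),3)
E
python3 - <<'E'
from act import *
print(ang(imaging.get_image("scene")))
print(r.line_to(tab_pose(1.03,.27)[0],v=.06,f_stop=4),sensors.get_ft_force().round(1))
r.pause(.5); p=imaging.get_image("scene"); print("after",ang(p))
r.move_ptp(world(np.array([-.2,0,.40]),q),DOWN)
r.pause(.5); S=imaging.get_image("scene"); T=imaging.get_image("top"); print(ang(S),ang(T),sensors.get_clock())
out=[]
for p in(S,T):
    c=proj(world(np.array([0,0,.1]),q),p)[0].astype(int); x=min(max(c[0]-100,0),440);y=max(c[1]-100,0)
    out.append(cv2.resize(p["frame"][y:y+200,x:x+200,::-1],(400,400)))
cv2.imwrite("pics/fin.png",np.hstack(out))
E
```

```text
(np.float64(1.04), np.float64(0.939))
False [-0.4  0.1 -1. ]
after (np.float64(1.04), np.float64(0.977))
(np.float64(1.04), np.float64(0.959)) (np.float64(1.04), np.float64(0.909)) 23.7667
```

View pics/fin.png

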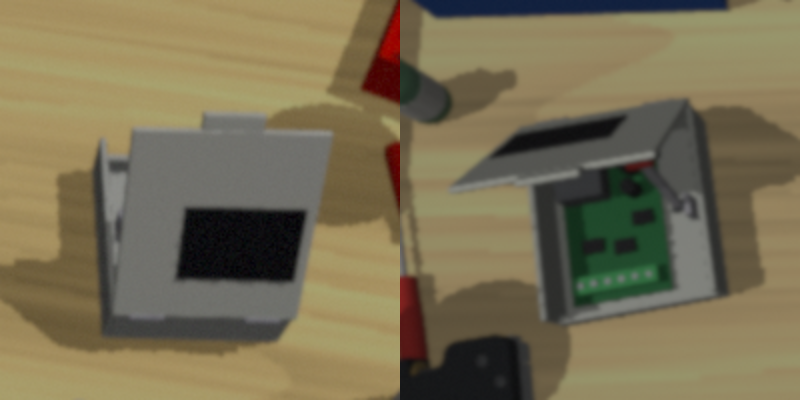

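The cover rests at about 1.04 in both views and stayed there after I withdrew. The top view shows the red roller under it at about (640,165), and the arm is clear. Handing in.

```bash
python3 -c "
from act import *
print(ang(imaging.get_image('scene')),sensors.get_ft_force().round(1)); finish_job()"
```

```text
(np.float64(1.06), np.float64(0.955)) [ 0.6 -0.   0.7]
the job is handed in; nothing more can be done
```

The grey instrument's cover is now propped half open on its raised stay, and I handed the job in at about 24 s; no verdict was reported.

- **Stay:** I held the red roller by its flat ends and swung it up to its stop while the cover stood at about 1.65 rad. After release, the roller in both camera views matched 1.745 rad.
- **Cover:** I led it down by its tab between loosely open fingers, with about 1 N or less on the tool.
- **Last checks:** After I withdrew the arm, the cover read 1.04 rad in both views. One last reading gave 1.06. The fit is good to about 0.02 rad, so I took the difference as measurement scatter. Both are slightly above the nominal 1.01 but inside 0.92–1.12. The top view showed the red roller under the cover.
- **Not measured:** I did not read the stay's angle again once the cover was resting on it. I kept the arm away from the blue instrument but did not re-measure it at the end.

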